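Tip the red sweets out of the bakery's topping carousel

ROBOT

A 6-joint arm with a two-finger parallel gripper is mounted at the origin on the work surface. World frame = base frame: x ahead of the robot, y to its left, z up, the work surface at z = 0. Lengths are in m, angles in rad, forces in N, time in s.
With the tool pointing down it reaches from about 0.375 to 0.9 m from the base axis. Payload 3.1 kg.
Tool frame: the origin (TCP) lies midway between the tips of the shut fingers; the grasp point (between the pads) lies 19 mm behind it (manip.grasp_offset is the distance from the TCP to the grasp point, in m); z points along the fingers, y is the line along which they close (so a half turn about z gives the same grasp; the last joint's range is limited). The gripper opens to 85 mm and grips with 20 to 120 N. Pads are 22 mm wide; open, the fingers measure 114 mm over their backs; the gripper's body (76 mm by 85 mm) begins 54 mm behind the grasp point. The pads swing forward as they close: fully open they stand 13 mm farther back than shut.
Start: joints at [-1.319, 0.527, 1.433, -0, 1.181, -0.178], TCP at [0.26, -0.568, 0.231] pointing down, gripper open.
Joint ranges: [-3.08, 3.08], [-0.75, 2.2], [0.22, 2.44], [-1.43, 4.57], [0, 2.65], [-2.85, 2.85]. Speed limits (rad/s): [2.79, 2.79, 3.14, 3.14, 3.14, 3.14].

INTERFACE

Orientations are given as a unit quaternion [x, y, z, w].
In Python, from station import sensors, cams, order, manip gives the robot as it stands.
- The arm moves only by the tool move_arm, never from a script. Its argument "targets" is a list of rows, each an object of numbers: "dx", "dy", "dz": the shift along the world's x, y, z normalised to -1 to 1, where 1 is 25 mm; "rx", "ry", "rz": the turn, a rotation vector about the world's x, y, z normalised to -1 to 1, where 1 is 30 degrees. A call has exactly 10 rows; each row shifts and turns the commanded pose from where the row before left it; what a row does not reach is not made up. A row lasts 1/8 s, in which the tool goes at most 62.5 mm and 10.7 degrees, less where a joint would pass 70% of its speed; a pose out of reach is approached as far as the arm can. A call with a number of a shift or a turn outside -1 to 1 is refused whole. A call with a gripper value outside its range is refused whole. "claw" is the opening in per cent of the stroke, from 0 (shut) to 100 (fully open), set as the call begins (left out, the last holds). The fingers move at their own pace and stop on an object; "newtons" is the grip in N (left out, the last holds). Time passes only in rows, so rows that do not move let the fingers close, or fill a call up. It gives the time, the measured TCP pose, the force, the opening and the grip force at its end, in the units of the state.
- sensors.sense(): the state, without advancing time (a new reading comes with each control period).
- cams.snapshot(name): name is "scene" or "top"; returns the picture (420x560x3 uint8, red, green, blue); there is no depth.
- cams.camera_model(name): a dict with "fx", "fy", "cx", "cy" (pixels), "extrinsics" (4x4, takes a point from world to camera coordinates). Camera axes: x right, y down, z forward; pixel columns grow to the right and rows downward; lengths in m; the calibration is good to about 2 mm. A picture is of the moment at which its call begins. camera_model takes no time and is no camera call.
- order.sign_off(): hands the job in; it is judged then, once.
The state is a dict: "t": time; "q": joint angles; "qd": joint speeds; "tau": joint torques, N m; "tcp_pos": TCP position; "tool_rot": TCP orientation; "force": force on the tool from outside, world axes, zero at the start; "ft_torque": the same for the moment, N m; "finger_gap": opening from 0.0 (shut) to 1.0 (fully open); "gripper_force": force on a finger pad.
Only numpy, scipy, OpenCV 4.12 (cv2) and the standard library are available. Lean on these libraries where they do the work, as an engineer would, in place of code of your own. Each camera call takes 0.05 s, during which the arm holds its last target. There are 200 camera calls.

TASK

Calmly turn the topping carousel by its knob until the compartment with the three red sweets is at the spout, with nothing rolling out yet, then tip the pan by its rear handle so that all the reds, and only the reds, roll into the bowl. Lower the pan gently back onto its rest and let go; do not touch the sweets, leave the bowl where it stands and disturb nothing else on the bench.

Things in the scene. Friction and masses are not known exactly. Their poses are not given: they have to be found in the camera images.
- stand: Fixed stainless stand of the topping carousel: base plate 250 x 320 mm, two upright cheeks 300 mm apart (to z 183 mm), a rear rest with rubber pads. Origin on the bench under the middle of the carousel; +x points level towards the spout and the bowl, z up.
- pan (a joint): Tipping angle of the round steel pan that carries the wheel and has the spout; rad, 0 = level on its rear rest, grows as the spout dips and the rear handle rises, stop at 0.56. It swings about the level axis through tip_axis along the stand's y. About 5 N upward at the handle lifts it; if let go it falls back onto its rest. The sweets at the spout start to roll out at roughly 0.15 to 0.3 rad; all have left at 0.5.
- tip_axis (a point): Middle of the tipping axis, 150 mm above the bench and 80 mm from the stand's middle towards the spout.
- tip_handle (a point): Middle of the black tipping handle at the rear of the pan (opposite the spout): a round bar 16 mm thick, 120 mm long, lying level along the stand's y, 185 mm above the bench when the pan is level, 278 mm level distance behind the tipping axis and 35 mm above it. Free gap of 48 mm between the bar and the pan's wall. Pinch it from above across its length.
- spout_mouth (a point): Middle of the opening in the pan's wall (112 mm wide) where the spout begins; it turns with the pan. The wall (inner radius 136 mm, top 198 mm above the bench) is closed everywhere else. The open spout runs 65 mm on outward, sloping down, 84 mm wide at its lip.
- pan_centre (a point): Centre of the wheel on its turning axis, at the wheel's floor (144 mm above the bench); moves with the pan, x towards the spout.
- wheel (a joint): Angle of the white carousel wheel in the pan, rad, anticlockwise from above, -6.3 to 6.3. Five equal compartments (72 degrees; 3 mm dividers 42 mm high; level floor); one faces the spout exactly at 0 and at every multiple of 1.2566; aim within 0.1. Turns either way, stiffly (0.1 N m), and stays. Turned calmly (about 1 rad/s) the sweets ride along; jerked, they roll out too soon.
- knob_grip (a point): Point to grip on the wheel's black bar knob, on the wheel's axis, 217 mm above the bench: a bar 60 mm long (along this point's x, which turns with the wheel), 18 mm thick (along its y), 32 mm tall, its top 14 mm above this point. Dividers and hub end 29 mm below this point.
- bowl: Loose stainless bowl, rim radius 85 mm, 60 mm high, 0.4 kg, standing on the bench under the spout. Origin at the centre of its underside.
- red1: Red sweet: hard sugar-shelled chocolate ball of 28 mm, about 14 g. Origin at its centre. The three red ones lie together in one compartment of the wheel.
- red2: Red sweet: hard sugar-shelled chocolate ball of 28 mm, about 14 g. Origin at its centre. The three red ones lie together in one compartment of the wheel.
- red3: Red sweet: hard sugar-shelled chocolate ball of 28 mm, about 14 g. Origin at its centre. The three red ones lie together in one compartment of the wheel.
- brown1: Brown sweet: ball of 28 mm, about 14 g, origin at its centre; the two brown ones share another compartment and stay in the carousel.
- brown2: Brown sweet: ball of 28 mm, about 14 g, origin at its centre; the two brown ones share another compartment and stay in the carousel.
- green1: Green sweet: ball of 28 mm, about 14 g, origin at its centre; the two green ones share another compartment and stay in the carousel.
- green2: Green sweet: ball of 28 mm, about 14 g, origin at its centre; the two green ones share another compartment and stay in the carousel.
- yellow1: Yellow sweet: ball of 28 mm, about 14 g, origin at its centre; the two yellow ones share another compartment and stay in the carousel.
- yellow2: Yellow sweet: ball of 28 mm, about 14 g, origin at its centre; the two yellow ones share another compartment and stay in the carousel.
- rolling_pin: Wooden rolling pin, 56 mm thick, 400 mm long, origin under its middle, along x; bystander.
- scraper: Dough scraper, 115 x 95 mm, 20 mm high; bystander.
- jar: Glass jar, 84 mm across, 120 mm high; bystander.
- scoop: Aluminium scoop with black handle, 200 mm long, 35 mm high; bystander.

How it is judged:
By the outcome, as a careful person would: the job done as asked, in the order asked, and still so for the second after the job is handed in, with the robot touching nothing.
It also fails if it takes over 61 s, if anything falls off the work surface, if the arm or the gripper's body presses on something with over 40 N, if the wrist force passes 120 N, or if a joint passes its speed limit or range.

## Working session

There is one attempt and no reset: what is moved stays moved. The work goes in short steps, Python scripts to look and compute and a tool call to move; the robot and the scene stay as the last step left them, time stands still between calls to the robot, and variables do not carry over. Pictures are saved under pics/ and viewed, at most 10 in all, crops included, and the job is handed in when it is done.

Besides the shell and the picture viewer there is one more tool, called after "Call:" in YAML: its name, and indented under it one key for each argument. move_arm: Moves the arm, as the interface text tells. Scaled input: -1 to 1 covers 25 mm each way for a shift and 30 degrees each way for a turn. Its arguments: {"type":"object","properties":{"targets":{"type":"array"},"claw":{"type":"number"},"newtons":{"type":"number"}},"required":["targets"]}

```bash
mkdir -p pics
python3 - <<'E'
from station import sensors,cams,order,manip
import cv2
for n in("top","scene"):
    im=cams.snapshot(n); cv2.imwrite(f"pics/{n}0.png",cv2.resize(im[:,:,::-1],(784,588),interpolation=cv2.INTER_CUBIC))
    m=cams.camera_model(n); print(n,m)
s=sensors.sense(); print(s); print(manip.grasp_offset)
E
```

```text
top {'fx': 380.87244926483294, 'fy': 380.87244926483294, 'cx': 278.83100443247895, 'cy': 212.45534482151464, 'extrinsics': array([[ 0.00735215, -0.99991614, -0.01066073, -0.0089434 ],
       [-0.99873246, -0.00681174, -0.04987047,  0.54592461],
       [ 0.04979367,  0.01101387, -0.9986988 ,  1.16017571],
       [ 0.        ,  0.        ,  0.        ,  1.        ]])}
scene {'fx': 540.0524226873276, 'fy': 540.0524226873276, 'cx': 277.8610511832197, 'cy': 214.26434309888938, 'extrinsics': array([[-0.65314853,  0.75720622,  0.00597859,  0.37332729],
       [ 0.62470215,  0.5432821 , -0.56088482, -0.26281075],
       [-0.42795354, -0.36260626, -0.82787226,  1.95039507],
       [ 0.        ,  0.        ,  0.        ,  1.        ]])}
{'t': 0.1, 'q': array([-1.31949154e+00,  5.28370446e-01,  1.43376279e+00, -1.47271850e-05,
        1.18139642e+00, -1.78508794e-01]), 'qd': array([-0.0002119 , -0.00327831, -0.00368714,  0.00047972,  0.00079807,
       -0.00128245]), 'tau': array([-5.67272746e-04, -4.43303347e+01, -1.78587395e+01, -1.75158993e-04,
        3.87638443e-03, -8.65059832e-06]), 'tcp_pos': array([ 0.26029569, -0.56751792,  0.23043678]), 'tool_rot': array([ 9.76995221e-01,  2.13259000e-01, -4.20487617e-05, -9.67610072e-04]), 'force': array([ 0.16127728, -0.00218778,  0.55769776]), 'ft_torque': array([ 0.02065153, -0.04891823,  0.04047577]), 'gripper_force': 0.0, 'finger_gap': 0.9988494943530353}
0.0187
```

View pics/top0.png

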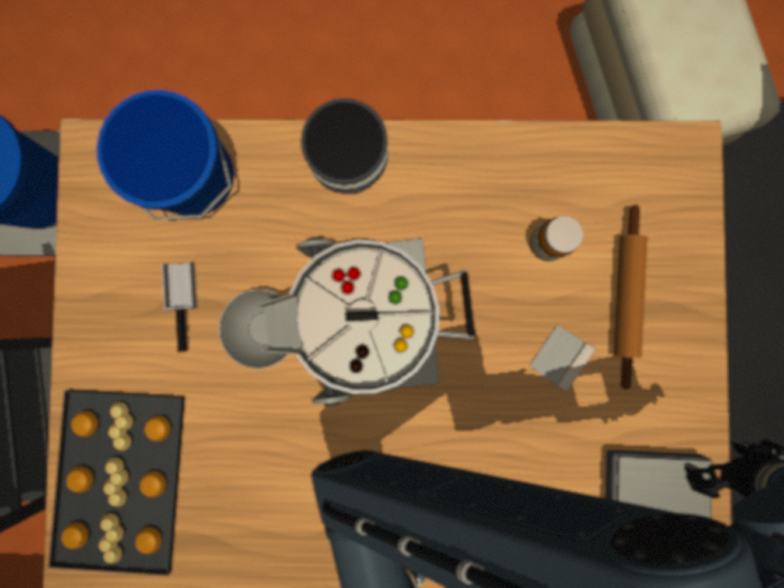

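View pics/scene0.png

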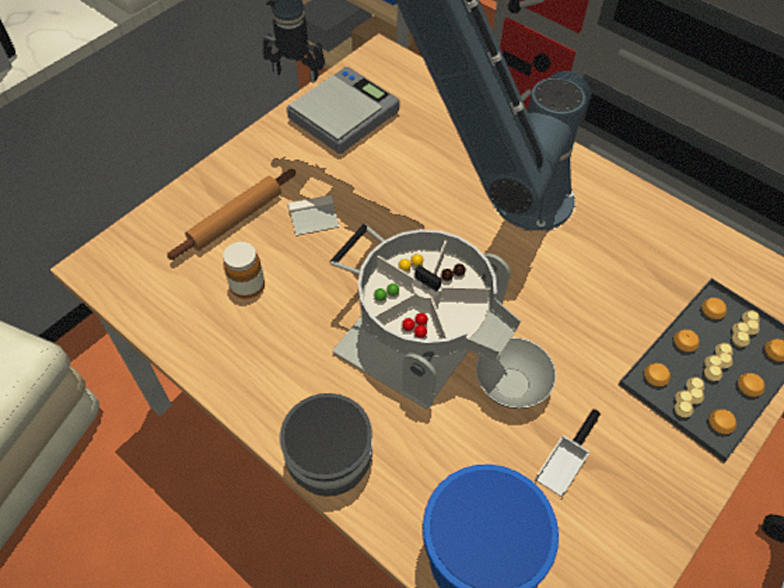

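The top view shows the spout pointing left (+y). The empty compartment is at the spout, and the reds at (347,280) are one compartment clockwise of it. The knob is at (361,315) and the handle bar at about (468,304). I'll crop in closer.

```bash
cat > h.py <<'E'
import numpy as np
from station import sensors,cams,order,manip
def px2w(n,u,v,z):
    m=cams.camera_model(n);E=m["extrinsics"];R,t=E[:3,:3],E[:3,3]
    d=R.T@np.array([(u-m["cx"])/m["fx"],(v-m["cy"])/m["fy"],1]);c=-R.T@t
    return c+d*(z-c[2])/d[2]
def w2px(n,p):
    m=cams.camera_model(n);E=m["extrinsics"];q=E[:3,:3]@np.array(p)+E[:3,3]
    return np.array([m["fx"]*q[0]/q[2]+m["cx"],m["fy"]*q[1]/q[2]+m["cy"]])
E
python3 - <<'E'
from h import *
import cv2
im=cams.snapshot("top")[160:295,150:350]
cv2.imwrite("pics/c1.png",cv2.resize(im[:,:,::-1],(800,540),interpolation=cv2.INTER_CUBIC))
E
```

```text
(no output)
```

View pics/c1.png

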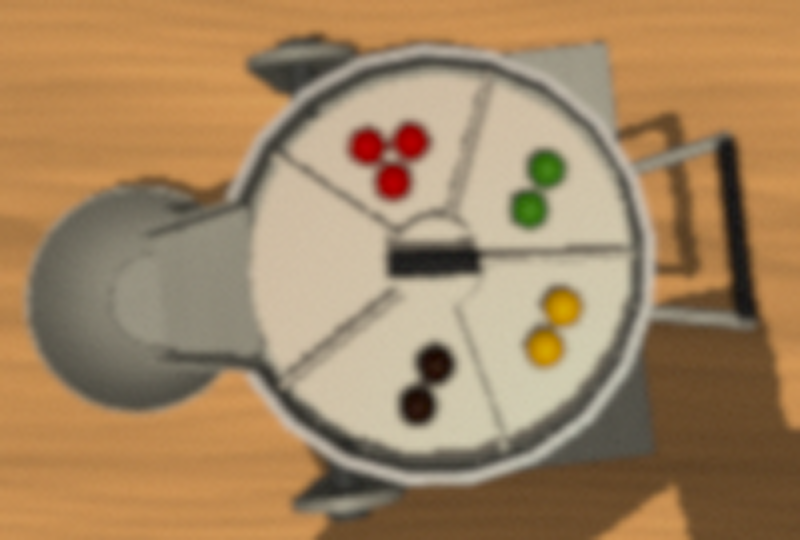

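The crop shows the knob top centre at about (433,261), the handle ends at (727,140) and (744,318), and the rim spanning x 237–653 and y 47–483. The dividers end at (278,152), (285,382), (503,440), (630,248) and (490,82).

Run:
```python
from h import *
f=lambda u,v,z:px2w("top",150+u/4-.4,160+v/4-.4,z)
k=f(433,261,.231);a=f(727,140,.193);b=f(744,318,.193);h=(a+b)/2
print("knob",k,"handle",h,np.linalg.norm(a-b),"dist",np.linalg.norm((k-h)[:2]))
d=k-h;print("yaw",np.degrees(np.arctan2(d[1],d[0])),"perp bar",np.degrees(np.arctan2(*( (a-b)[:2][::-1]))))
print("rim c",(f(443,47,.198)+f(443,483,.198)+f(237,265,.198)+f(653,265,.198))/4)
k1=f(390,262,.231);k2=f(478,259,.231);print("knob len",np.linalg.norm(k1-k2),np.degrees(np.arctan2(*(k1-k2)[:2][::-1])))
for u,v in((278,152),(285,382),(503,440),(630,248),(490,82)):
    e=f(u,v,.186)-k;print(np.degrees(np.arctan2(e[1],e[0]))%72,np.hypot(*e[:2]))
print("bowl",f(137,297,.06), "cos psi")
s=sensors.sense()
from scipy.spatial.transform import Rotation as R
print(R.from_quat(s["tool_rot"]).as_matrix().round(3))
```

```text
knob [0.50365702 0.04491124 0.231     ] handle [ 0.52671121 -0.14944849  0.193     ] 0.11643478150615562 dist 0.19572225110249994
yaw 96.76459451998323 perp bar 5.459062788000998
rim c [0.50217648 0.04002564 0.198     ]
knob len 0.055227929246938166 92.36122116381274
55.851740387016726 0.12805452528783326
56.59714191876563 0.1267904779156466
56.79198092668224 0.12367626620318316
58.62387846876426 0.12663407312191163
56.29897055800287 0.12374293879119573
bowl [0.47835286 0.27503074 0.06      ] cos psi
[[ 0.909  0.417 -0.   ]
 [ 0.417 -0.909  0.002]
 [ 0.    -0.002 -1.   ]]
```

Call:
move_arm:
  targets:
    - {"dx": 0.4,"dy": 1,"dz": 0.16,"rz": 0.09}
    - {"dx": 0.4,"dy": 1,"dz": 0.16,"rz": 0.09}
    - {"dx": 0.4,"dy": 1,"dz": 0.16,"rz": 0.09}
    - {"dx": 0.4,"dy": 1,"dz": 0.16,"rz": 0.09}
    - {"dx": 0.4,"dy": 1,"dz": 0.16,"rz": 0.09}
    - {"dx": 0.4,"dy": 1,"dz": 0.16,"rz": 0.09}
    - {"dx": 0.4,"dy": 1,"dz": 0.16,"rz": 0.09}
    - {"dx": 0.4,"dy": 1,"dz": 0.16,"rz": 0.09}
    - {"dx": 0.4,"dy": 1,"dz": 0.16,"rz": 0.09}
    - {"dx": 0.4,"dy": 1,"dz": 0.16,"rz": 0.09}
  claw: 60
  newtons: 40

```text
schema error: expected keys dx, dy, dz, rx, ry, rz
```

Call:
move_arm:
  targets:
    - {"dx": 0.4,"dy": 1,"rz": 0.09}
    - {"dx": 0.4,"dy": 1,"rz": 0.09}
    - {"dx": 0.4,"dy": 1,"rz": 0.09}
    - {"dx": 0.4,"dy": 1,"rz": 0.09}
    - {"dx": 0.4,"dy": 1,"rz": 0.09}
    - {"dx": 0.4,"dy": 1,"rz": 0.09}
    - {"dx": 0.4,"dy": 1,"rz": 0.09}
    - {"dx": 0.4,"dy": 1,"rz": 0.09}
    - {"dx": 0.4,"dy": 1,"rz": 0.09}
    - {"dx": 0.4,"dy": 1,"rz": 0.09}

```text
schema error: expected keys dx, dy, dz, rx, ry, rz
```

Call:
move_arm:
  targets:
    - {"dx": 0.35,"dy": 0.9,"rz": 0.093}
    - {"dx": 0.35,"dy": 0.9,"rz": 0.093}
    - {"dx": 0.35,"dy": 0.9,"rz": 0.093}
    - {"dx": 0.35,"dy": 0.9,"rz": 0.093}
    - {"dx": 0.35,"dy": 0.9,"rz": 0.093}
    - {}
    - {}
    - {}
    - {}
    - {}

```text
schema error: expected keys dx, dy, dz, rx, ry, rz
```

Run:
```python
from h import *
import cv2
from scipy.spatial.transform import Rotation as R
s=sensors.sense();M=R.from_quat(s["tool_rot"]).as_matrix()
print(s["t"],s["tcp_pos"],s["q"].round(3),"yaw_y",np.degrees(np.arctan2(M[1,1],M[0,1])),s["force"],s["finger_gap"])
t=w2px("scene",s["tcp_pos"]);print(t, w2px("scene",[.5035,.0445,.231]))
im=cams.snapshot("scene")[100:280,200:440]
cv2.imwrite("pics/s1.png",cv2.resize(im[:,:,::-1],(800,600),interpolation=cv2.INTER_CUBIC))
```

```text
0.15 [ 0.26032754 -0.5676168   0.23055919] [-1.319  0.528  1.434  0.     1.181 -0.179] yaw_y -65.37374760649867 [-0.04190855  0.23554309 -0.06701526] 1.0021480794080553
[212.28058992  57.58048492] [305.98314194 195.29269953]
```

View pics/s1.png

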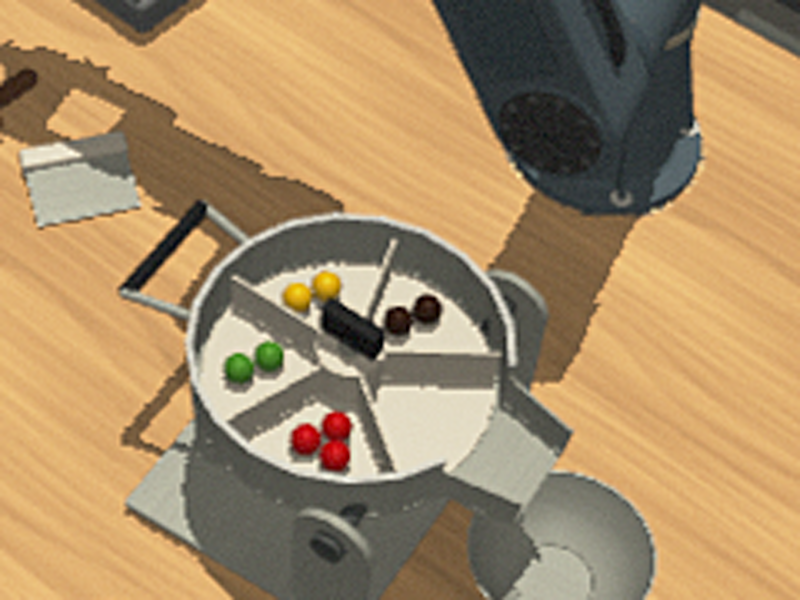

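The scene view is still at the start because the calls were refused: every key is required. It also confirms the knob at about (353,320) in the crop, where my estimate predicted (353,318). I'll resend with all keys.

Call:
move_arm:
  targets:
    - {"dx": 0.4,"dy": 1,"dz": 0.16,"rx": 0,"ry": 0,"rz": 0.09}
    - {"dx": 0.4,"dy": 1,"dz": 0.16,"rx": 0,"ry": 0,"rz": 0.09}
    - {"dx": 0.4,"dy": 1,"dz": 0.16,"rx": 0,"ry": 0,"rz": 0.09}
    - {"dx": 0.4,"dy": 1,"dz": 0.16,"rx": 0,"ry": 0,"rz": 0.09}
    - {"dx": 0.4,"dy": 1,"dz": 0.16,"rx": 0,"ry": 0,"rz": 0.09}
    - {"dx": 0.4,"dy": 1,"dz": 0.16,"rx": 0,"ry": 0,"rz": 0.09}
    - {"dx": 0.4,"dy": 1,"dz": 0.16,"rx": 0,"ry": 0,"rz": 0.09}
    - {"dx": 0.4,"dy": 1,"dz": 0.16,"rx": 0,"ry": 0,"rz": 0.09}
    - {"dx": 0.4,"dy": 1,"dz": 0.16,"rx": 0,"ry": 0,"rz": 0.09}
    - {"dx": 0.4,"dy": 1,"dz": 0.16,"rx": 0,"ry": 0,"rz": 0.09}
  claw: 60
  newtons: 40

```text
t: 1.45
tcp_pos: [0.3609, -0.3164, 0.2717]
tool_rot: [0.9, 0.437, 0.0, 0.0]
force: [0.4, -0.2, -0.4]
finger_gap: 0.603
gripper_force: 0.0
```

Call:
move_arm:
  targets:
    - {"dx": 0.4,"dy": 1,"dz": 0,"rx": 0,"ry": 0,"rz": 0.09}
    - {"dx": 0.4,"dy": 1,"dz": 0,"rx": 0,"ry": 0,"rz": 0.09}
    - {"dx": 0.4,"dy": 1,"dz": 0,"rx": 0,"ry": 0,"rz": 0.09}
    - {"dx": 0.4,"dy": 1,"dz": 0,"rx": 0,"ry": 0,"rz": 0.09}
    - {"dx": 0.4,"dy": 1,"dz": 0,"rx": 0,"ry": 0,"rz": 0.09}
    - {"dx": 0.4,"dy": 1,"dz": 0,"rx": 0,"ry": 0,"rz": 0.09}
    - {"dx": 0.4,"dy": 1,"dz": 0,"rx": 0,"ry": 0,"rz": 0.09}
    - {"dx": 0.4,"dy": 1,"dz": 0,"rx": 0,"ry": 0,"rz": 0.09}
    - {"dx": 0.4,"dy": 1,"dz": 0,"rx": 0,"ry": 0,"rz": 0.09}
    - {"dx": 0.4,"dy": 1,"dz": 0,"rx": 0,"ry": 0,"rz": 0.09}

```text
t: 2.7
tcp_pos: [0.4605, -0.0665, 0.2715]
tool_rot: [0.773, 0.635, 0.0, 0.0]
force: [0.5, -0.3, -0.2]
finger_gap: 0.599
gripper_force: 0.0
```

Call:
move_arm:
  targets:
    - {"dx": 0.35,"dy": 0.9,"dz": 0,"rx": 0,"ry": 0,"rz": 0.093}
    - {"dx": 0.35,"dy": 0.9,"dz": 0,"rx": 0,"ry": 0,"rz": 0.093}
    - {"dx": 0.35,"dy": 0.9,"dz": 0,"rx": 0,"ry": 0,"rz": 0.093}
    - {"dx": 0.35,"dy": 0.9,"dz": 0,"rx": 0,"ry": 0,"rz": 0.093}
    - {"dx": 0.35,"dy": 0.9,"dz": 0,"rx": 0,"ry": 0,"rz": 0.093}
    - {"dx": 0,"dy": 0,"dz": 0,"rx": 0,"ry": 0,"rz": 0}
    - {"dx": 0,"dy": 0,"dz": 0,"rx": 0,"ry": 0,"rz": 0}
    - {"dx": 0,"dy": 0,"dz": 0,"rx": 0,"ry": 0,"rz": 0}
    - {"dx": 0,"dy": 0,"dz": 0,"rx": 0,"ry": 0,"rz": 0}
    - {"dx": 0,"dy": 0,"dz": 0,"rx": 0,"ry": 0,"rz": 0}

```text
t: 3.95
tcp_pos: [0.5042, 0.0439, 0.2713]
tool_rot: [0.691, 0.723, -0.0, 0.0]
force: [-0.1, 0.3, -0.7]
finger_gap: 0.601
gripper_force: 0.0
```

```bash
cat >> h.py <<'E'
def st():
    from scipy.spatial.transform import Rotation as R
    s=sensors.sense();M=R.from_quat(s["tool_rot"]).as_matrix()
    print(s["t"],s["tcp_pos"].round(4),s["q"].round(3),"yaw_y",np.degrees(np.arctan2(M[1,1],M[0,1])).round(2),"zax",M[:,2].round(3),s["force"].round(2),s["finger_gap"],s["gripper_force"])
E
python3 - <<'E'
from h import *
import cv2
st()
print(w2px("scene",[.5267,-.1500,.185]))
im=cams.snapshot("scene")[100:280,200:440]
cv2.imwrite("pics/s2.png",cv2.resize(im[:,:,::-1],(800,600),interpolation=cv2.INTER_CUBIC))
E
```

```text
3.95 [0.5042 0.0439 0.2713] [-0.134  0.317  1.677 -0.     1.148 -0.178] yaw_y 2.53 zax [-0. -0. -1.] [-0.07  0.33 -0.7 ] 0.6008608541659265 0.0
[250.24419448 174.7337141 ]
```

View pics/s2.png

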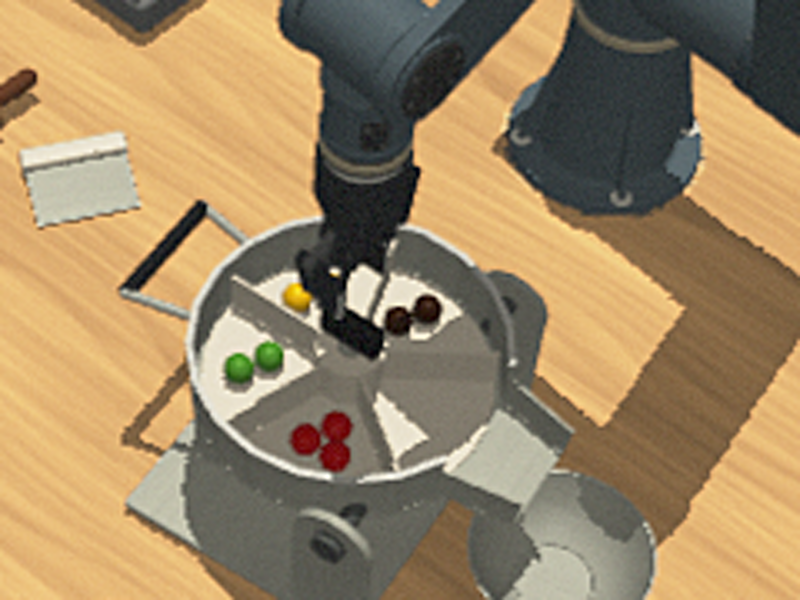

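The fingers are above the knob, and the handle prediction (167,249) falls on the bar. Next I go down and grip.

Call:
move_arm:
  targets:
    - {"dx": 0,"dy": 0,"dz": -0.36,"rx": 0,"ry": 0,"rz": 0}
    - {"dx": 0,"dy": 0,"dz": -0.36,"rx": 0,"ry": 0,"rz": 0}
    - {"dx": 0,"dy": 0,"dz": -0.36,"rx": 0,"ry": 0,"rz": 0}
    - {"dx": 0,"dy": 0,"dz": -0.36,"rx": 0,"ry": 0,"rz": 0}
    - {"dx": 0,"dy": 0,"dz": -0.36,"rx": 0,"ry": 0,"rz": 0}
    - {"dx": 0,"dy": 0,"dz": -0.36,"rx": 0,"ry": 0,"rz": 0}
    - {"dx": 0,"dy": 0,"dz": -0.36,"rx": 0,"ry": 0,"rz": 0}
    - {"dx": 0,"dy": 0,"dz": -0.36,"rx": 0,"ry": 0,"rz": 0}
    - {"dx": 0,"dy": 0,"dz": 0,"rx": 0,"ry": 0,"rz": 0}
    - {"dx": 0,"dy": 0,"dz": 0,"rx": 0,"ry": 0,"rz": 0}

```text
t: 5.25
tcp_pos: [0.5044, 0.0444, 0.1994]
tool_rot: [0.691, 0.723, 0.0, 0.0]
force: [0.3, -0.8, -0.5]
finger_gap: 0.597
gripper_force: 0.0
```

Call:
move_arm:
  targets:
    - {"dx": 0,"dy": 0,"dz": 0,"rx": 0,"ry": 0,"rz": 0}
    - {"dx": 0,"dy": 0,"dz": 0,"rx": 0,"ry": 0,"rz": 0}
    - {"dx": 0,"dy": 0,"dz": 0,"rx": 0,"ry": 0,"rz": 0}
    - {"dx": 0,"dy": 0,"dz": 0,"rx": 0,"ry": 0,"rz": 0}
    - {"dx": 0,"dy": 0,"dz": 0,"rx": 0,"ry": 0,"rz": 0}
    - {"dx": 0,"dy": 0,"dz": 0,"rx": 0,"ry": 0,"rz": 0}
    - {"dx": 0,"dy": 0,"dz": 0,"rx": 0,"ry": 0,"rz": 0}
    - {"dx": 0,"dy": 0,"dz": 0,"rx": 0,"ry": 0,"rz": 0}
    - {"dx": 0,"dy": 0,"dz": 0,"rx": 0,"ry": 0,"rz": 0}
    - {"dx": 0,"dy": 0,"dz": 0,"rx": 0,"ry": 0,"rz": 0}
  claw: 0
  newtons: 40

```text
t: 6.5
tcp_pos: [0.5011, 0.0443, 0.1999]
tool_rot: [0.691, 0.723, -0.002, -0.002]
force: [-7.8, -0.6, 7.5]
finger_gap: 0.201
gripper_force: 54.8
```

Call:
move_arm:
  targets:
    - {"dx": -0.1,"dy": 0,"dz": 0,"rx": 0,"ry": 0,"rz": 0.04}
    - {"dx": 0,"dy": 0,"dz": 0,"rx": 0,"ry": 0,"rz": 0.08}
    - {"dx": 0,"dy": 0,"dz": 0,"rx": 0,"ry": 0,"rz": 0.12}
    - {"dx": 0,"dy": 0,"dz": 0,"rx": 0,"ry": 0,"rz": 0.155}
    - {"dx": 0,"dy": 0,"dz": 0,"rx": 0,"ry": 0,"rz": 0.155}
    - {"dx": 0,"dy": 0,"dz": 0,"rx": 0,"ry": 0,"rz": 0.155}
    - {"dx": 0,"dy": 0,"dz": 0,"rx": 0,"ry": 0,"rz": 0.155}
    - {"dx": 0,"dy": 0,"dz": 0,"rx": 0,"ry": 0,"rz": 0.155}
    - {"dx": 0,"dy": 0,"dz": 0,"rx": 0,"ry": 0,"rz": 0.155}
    - {"dx": 0,"dy": 0,"dz": 0,"rx": 0,"ry": 0,"rz": 0.155}

```text
t: 7.75
tcp_pos: [0.5009, 0.0441, 0.1999]
tool_rot: [0.403, 0.915, -0.001, -0.001]
force: [-3.4, -0.7, 6.3]
finger_gap: 0.202
gripper_force: 49.9
```

Call:
move_arm:
  targets:
    - {"dx": 0,"dy": 0,"dz": 0,"rx": 0,"ry": 0,"rz": 0.155}
    - {"dx": 0,"dy": 0,"dz": 0,"rx": 0,"ry": 0,"rz": 0.155}
    - {"dx": 0,"dy": 0,"dz": 0,"rx": 0,"ry": 0,"rz": 0.155}
    - {"dx": 0,"dy": 0,"dz": 0,"rx": 0,"ry": 0,"rz": 0.155}
    - {"dx": 0,"dy": 0,"dz": 0,"rx": 0,"ry": 0,"rz": 0.155}
    - {"dx": 0,"dy": 0,"dz": 0,"rx": 0,"ry": 0,"rz": 0.155}
    - {"dx": 0,"dy": 0,"dz": 0,"rx": 0,"ry": 0,"rz": 0.12}
    - {"dx": 0,"dy": 0,"dz": 0,"rx": 0,"ry": 0,"rz": 0.08}
    - {"dx": 0,"dy": 0,"dz": 0,"rx": 0,"ry": 0,"rz": 0.04}
    - {"dx": 0,"dy": 0,"dz": 0,"rx": 0,"ry": 0,"rz": 0}

```text
t: 9.0
tcp_pos: [0.5007, 0.0438, 0.2]
tool_rot: [0.109, 0.994, -0.001, -0.001]
force: [-3.2, -1.9, 6.2]
finger_gap: 0.204
gripper_force: 49.9
```

Run:
```python
from h import *
import cv2
st()
a=cams.snapshot("scene")[100:280,200:440];b=cams.snapshot("top")[160:295,170:350]
a=cv2.resize(a,(400,300),interpolation=cv2.INTER_CUBIC);b=cv2.resize(b,(400,300),interpolation=cv2.INTER_CUBIC)
cv2.imwrite("pics/s3.png",np.hstack([a,b])[:,:,::-1])
```

```text
9.0 [0.5007 0.0438 0.2   ] [-0.134  0.409  1.768 -0.002  0.966 -1.486] yaw_y 77.51 zax [-0.002 -0.002 -1.   ] [-3.25 -1.92  6.25] 0.20430894113906772 49.880604296922684
```

View pics/s3.png

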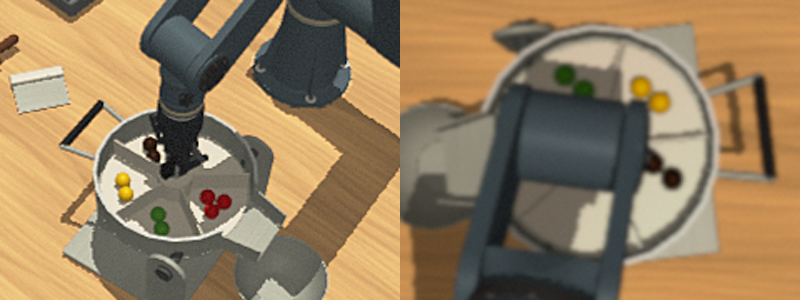

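The reds are now at the spout and still in their compartment. I'll release, rise, and move above the handle.

Call:
move_arm:
  targets:
    - {"dx": 0,"dy": 0,"dz": 0,"rx": 0,"ry": 0,"rz": 0}
    - {"dx": 0,"dy": 0,"dz": 0,"rx": 0,"ry": 0,"rz": 0}
    - {"dx": 0,"dy": 0,"dz": 0,"rx": 0,"ry": 0,"rz": 0}
    - {"dx": 0,"dy": 0,"dz": 0,"rx": 0,"ry": 0,"rz": 0}
    - {"dx": 0,"dy": 0,"dz": 0.3,"rx": 0,"ry": 0,"rz": 0}
    - {"dx": 0,"dy": 0,"dz": 0.5,"rx": 0,"ry": 0,"rz": 0}
    - {"dx": 0,"dy": 0,"dz": 0.6,"rx": 0,"ry": 0,"rz": 0}
    - {"dx": 0,"dy": 0,"dz": 0.6,"rx": 0,"ry": 0,"rz": 0}
    - {"dx": 0,"dy": 0,"dz": 0.6,"rx": 0,"ry": 0,"rz": 0}
    - {"dx": 0,"dy": 0,"dz": 0.4,"rx": 0,"ry": 0,"rz": 0}
  claw: 50

```text
t: 10.35
tcp_pos: [0.5022, 0.0443, 0.2759]
tool_rot: [0.109, 0.994, -0.0, 0.001]
force: [0.5, -0.2, -0.4]
finger_gap: 0.503
gripper_force: 0.0
```

Call:
move_arm:
  targets:
    - {"dx": 0.1,"dy": -0.86,"dz": 0,"rx": 0,"ry": 0,"rz": 0.07}
    - {"dx": 0.1,"dy": -0.87,"dz": 0,"rx": 0,"ry": 0,"rz": 0.07}
    - {"dx": 0.1,"dy": -0.87,"dz": 0,"rx": 0,"ry": 0,"rz": 0.07}
    - {"dx": 0.1,"dy": -0.87,"dz": 0,"rx": 0,"ry": 0,"rz": 0.07}
    - {"dx": 0.1,"dy": -0.87,"dz": 0,"rx": 0,"ry": 0,"rz": 0.07}
    - {"dx": 0.1,"dy": -0.87,"dz": 0,"rx": 0,"ry": 0,"rz": 0.07}
    - {"dx": 0.1,"dy": -0.87,"dz": 0,"rx": 0,"ry": 0,"rz": 0.07}
    - {"dx": 0.1,"dy": -0.87,"dz": 0,"rx": 0,"ry": 0,"rz": 0.07}
    - {"dx": 0.1,"dy": -0.87,"dz": 0,"rx": 0,"ry": 0,"rz": 0.07}
    - {"dx": 0,"dy": 0,"dz": 0,"rx": 0,"ry": 0,"rz": 0}

```text
t: 11.6
tcp_pos: [0.5244, -0.1523, 0.2746]
tool_rot: [-0.054, 0.999, -0.0, 0.0]
force: [0.4, 0.5, -0.2]
finger_gap: 0.502
gripper_force: 0.0
```

Run:
```python
from h import *
import cv2
st()
a=cams.snapshot("scene")[100:280,200:440];b=cams.snapshot("top")[160:295,170:350]
a=cv2.resize(a,(400,300),interpolation=cv2.INTER_CUBIC);b=cv2.resize(b,(400,300),interpolation=cv2.INTER_CUBIC)
cv2.imwrite("pics/s4.png",np.hstack([a,b])[:,:,::-1])
```

```text
11.6 [ 0.5244 -0.1523  0.2746] [-0.487  0.371  1.58   0.     1.191 -2.166] yaw_y 96.17 zax [ 0.001 -0.    -1.   ] [ 0.4   0.46 -0.16] 0.5019953765711986 0.0
```

View pics/s4.png

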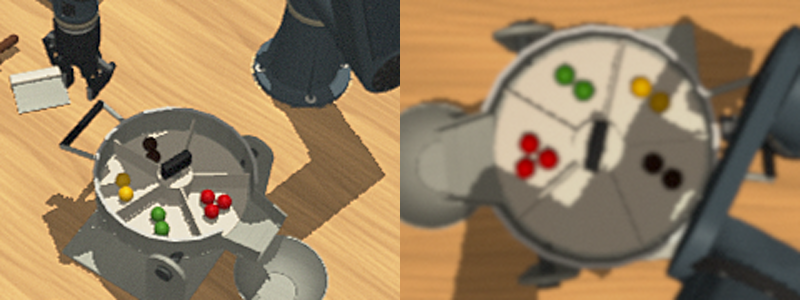

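The reds sit at the spout. In the right half the dividers end at about (504,86), (619,44), (712,133) and (640,245). I'll check the wheel angle.

Run:
```python
from h import *
for u,v in((504,86),(619,44),(712,133),(640,245)):
    e=px2w("top",170+(u-400)/2.222-.3,160+v/2.222-.3,.186)-np.array([.5008,.0438,.186]);print(np.degrees(np.arctan2(e[1],e[0]))%72,np.hypot(*e[:2]))
```

```text
57.50112351795591 0.13506400745141992
61.80137496060966 0.1254934077860586
61.9127936690024 0.1342714448540328
59.305478576175545 0.12374563950154926
```

Call:
move_arm:
  targets:
    - {"dx": 0,"dy": 0,"dz": -0.54,"rx": 0,"ry": 0,"rz": 0}
    - {"dx": 0,"dy": 0,"dz": -0.54,"rx": 0,"ry": 0,"rz": 0}
    - {"dx": 0,"dy": 0,"dz": -0.54,"rx": 0,"ry": 0,"rz": 0}
    - {"dx": 0,"dy": 0,"dz": -0.54,"rx": 0,"ry": 0,"rz": 0}
    - {"dx": 0,"dy": 0,"dz": -0.54,"rx": 0,"ry": 0,"rz": 0}
    - {"dx": 0,"dy": 0,"dz": -0.54,"rx": 0,"ry": 0,"rz": 0}
    - {"dx": 0,"dy": 0,"dz": -0.54,"rx": 0,"ry": 0,"rz": 0}
    - {"dx": 0,"dy": 0,"dz": -0.54,"rx": 0,"ry": 0,"rz": 0}
    - {"dx": 0,"dy": 0,"dz": 0,"rx": 0,"ry": 0,"rz": 0}
    - {"dx": 0,"dy": 0,"dz": 0,"rx": 0,"ry": 0,"rz": 0}

```text
t: 12.95
tcp_pos: [0.5245, -0.1513, 0.1665]
tool_rot: [-0.055, 0.998, -0.0, 0.0]
force: [-0.1, 0.5, 0.3]
finger_gap: 0.499
gripper_force: 0.0
```

Call:
move_arm:
  targets:
    - {"dx": 0,"dy": 0,"dz": 0,"rx": 0,"ry": 0,"rz": 0}
    - {"dx": 0,"dy": 0,"dz": 0,"rx": 0,"ry": 0,"rz": 0}
    - {"dx": 0,"dy": 0,"dz": 0,"rx": 0,"ry": 0,"rz": 0}
    - {"dx": 0,"dy": 0,"dz": 0,"rx": 0,"ry": 0,"rz": 0}
    - {"dx": 0,"dy": 0,"dz": 0,"rx": 0,"ry": 0,"rz": 0}
    - {"dx": 0,"dy": 0,"dz": 0,"rx": 0,"ry": 0,"rz": 0}
    - {"dx": 0,"dy": 0,"dz": 0,"rx": 0,"ry": 0,"rz": 0}
    - {"dx": 0,"dy": 0,"dz": 0,"rx": 0,"ry": 0,"rz": 0}
    - {"dx": 0,"dy": 0,"dz": 0,"rx": 0,"ry": 0,"rz": 0}
    - {"dx": 0,"dy": 0,"dz": 0,"rx": 0,"ry": 0,"rz": 0}
  claw: 0
  newtons: 40

```text
t: 14.2
tcp_pos: [0.5248, -0.1528, 0.1671]
tool_rot: [-0.055, 0.998, -0.002, 0.001]
force: [-1.0, -5.8, 1.4]
finger_gap: 0.171
gripper_force: 39.1
```

Run:
```python
from h import *
st()
y=np.radians(96.2);p0=None
for th in np.arange(0,.53,.052):
    x=-.278*np.cos(th)+.035*np.sin(th)+.278;z=.278*np.sin(th)+.035*np.cos(th)-.035
    p=np.array([x*np.cos(y),x*np.sin(y),z])/.025
    if p0 is not None: print(round(th,3),(p-p0).round(3))
    p0=p
print(p)
```

```text
14.2 [ 0.5248 -0.1528  0.1671] [-0.487  0.509  1.696 -0.003  0.934 -2.167] yaw_y 96.36 zax [ 0.002 -0.003 -1.   ] [-1.03 -5.79  1.39] 0.17145001747363067 39.07963514328003
0.052 [-0.009  0.087  0.576]
0.104 [-0.013  0.117  0.571]
0.156 [-0.016  0.146  0.564]
0.208 [-0.019  0.175  0.555]
0.26 [-0.022  0.204  0.546]
0.312 [-0.025  0.232  0.534]
0.364 [-0.028  0.259  0.521]
0.416 [-0.031  0.285  0.507]
0.468 [-0.034  0.311  0.491]
0.52 [-0.037  0.336  0.475]
[-0.23387076  2.15281693  5.34025398]
```

Call:
move_arm:
  targets:
    - {"dx": -0.004,"dy": 0,"dz": 0.288,"rx": 0,"ry": 0,"rz": 0}
    - {"dx": -0.005,"dy": 0.03,"dz": 0.288,"rx": 0,"ry": 0,"rz": 0}
    - {"dx": -0.006,"dy": 0.056,"dz": 0.286,"rx": 0,"ry": 0,"rz": 0}
    - {"dx": -0.007,"dy": 0.061,"dz": 0.285,"rx": 0,"ry": 0,"rz": 0}
    - {"dx": -0.008,"dy": 0.07,"dz": 0.282,"rx": 0,"ry": 0,"rz": 0}
    - {"dx": -0.008,"dy": 0.076,"dz": 0.282,"rx": 0,"ry": 0,"rz": 0}
    - {"dx": -0.009,"dy": 0.084,"dz": 0.278,"rx": 0,"ry": 0,"rz": 0}
    - {"dx": -0.01,"dy": 0.091,"dz": 0.277,"rx": 0,"ry": 0,"rz": 0}
    - {"dx": -0.011,"dy": 0.099,"dz": 0.273,"rx": 0,"ry": 0,"rz": 0}
    - {"dx": -0.011,"dy": 0.105,"dz": 0.273,"rx": 0,"ry": 0,"rz": 0}

```text
t: 15.45
tcp_pos: [0.5226, -0.1352, 0.2376]
tool_rot: [-0.055, 0.998, -0.001, 0.001]
force: [2.4, -5.5, -3.2]
finger_gap: 0.169
gripper_force: 39.0
```

Call:
move_arm:
  targets:
    - {"dx": -0.012,"dy": 0.113,"dz": 0.267,"rx": 0,"ry": 0,"rz": 0}
    - {"dx": -0.013,"dy": 0.119,"dz": 0.267,"rx": 0,"ry": 0,"rz": 0}
    - {"dx": -0.014,"dy": 0.127,"dz": 0.26,"rx": 0,"ry": 0,"rz": 0}
    - {"dx": -0.014,"dy": 0.132,"dz": 0.26,"rx": 0,"ry": 0,"rz": 0}
    - {"dx": -0.015,"dy": 0.14,"dz": 0.254,"rx": 0,"ry": 0,"rz": 0}
    - {"dx": -0.016,"dy": 0.145,"dz": 0.254,"rx": 0,"ry": 0,"rz": 0}
    - {"dx": -0.017,"dy": 0.153,"dz": 0.246,"rx": 0,"ry": 0,"rz": 0}
    - {"dx": -0.017,"dy": 0.158,"dz": 0.246,"rx": 0,"ry": 0,"rz": 0}
    - {"dx": -0.018,"dy": 0.166,"dz": 0.238,"rx": 0,"ry": 0,"rz": 0}
    - {"dx": -0.019,"dy": 0.17,"dz": 0.238,"rx": 0,"ry": 0,"rz": 0}

```text
t: 16.7
tcp_pos: [0.5185, -0.1011, 0.3016]
tool_rot: [-0.055, 0.998, -0.003, 0.001]
force: [0.2, -8.8, -0.4]
finger_gap: 0.171
gripper_force: 38.9
```

Call:
move_arm:
  targets:
    - {"dx": 0,"dy": 0,"dz": 0,"rx": 0,"ry": 0,"rz": 0}
    - {"dx": 0,"dy": 0,"dz": 0,"rx": 0,"ry": 0,"rz": 0}
    - {"dx": 0,"dy": 0,"dz": 0,"rx": 0,"ry": 0,"rz": 0}
    - {"dx": 0,"dy": 0,"dz": 0,"rx": 0,"ry": 0,"rz": 0}
    - {"dx": 0,"dy": 0,"dz": 0,"rx": 0,"ry": 0,"rz": 0}
    - {"dx": 0,"dy": 0,"dz": 0,"rx": 0,"ry": 0,"rz": 0}
    - {"dx": 0,"dy": 0,"dz": 0,"rx": 0,"ry": 0,"rz": 0}
    - {"dx": 0,"dy": 0,"dz": 0,"rx": 0,"ry": 0,"rz": 0}
    - {"dx": 0,"dy": 0,"dz": 0,"rx": 0,"ry": 0,"rz": 0}
    - {"dx": 0,"dy": 0,"dz": 0,"rx": 0,"ry": 0,"rz": 0}

```text
t: 17.95
tcp_pos: [0.5185, -0.1011, 0.3016]
tool_rot: [-0.055, 0.998, -0.003, 0.001]
force: [0.4, -8.8, 1.0]
finger_gap: 0.17
gripper_force: 39.1
```

Run:
```python
from h import *
import cv2
st()
a=cams.snapshot("scene")[100:280,200:440];b=cams.snapshot("top")[160:295,140:320]
a=cv2.resize(a,(400,300),interpolation=cv2.INTER_CUBIC);b=cv2.resize(b,(400,300),interpolation=cv2.INTER_CUBIC)
cv2.imwrite("pics/s5.png",np.hstack([a,b])[:,:,::-1])
```

```text
17.95 [ 0.5185 -0.1011  0.3016] [-0.401  0.315  1.586 -0.005  1.237 -2.081] yaw_y 96.35 zax [ 0.002 -0.006 -1.   ] [ 0.37 -8.77  0.99] 0.16989253272103166 39.07654345035553
```

View pics/s5.png

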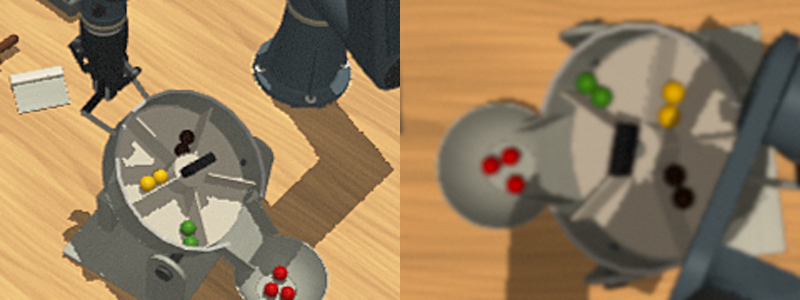

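All three reds are in the bowl, and the greens, yellows and browns are still in the pan. I'll lower it along the same arc, slowing near the rest.

Call:
move_arm:
  targets:
    - {"dx": 0.019,"dy": -0.17,"dz": -0.238,"rx": 0,"ry": 0,"rz": 0}
    - {"dx": 0.018,"dy": -0.166,"dz": -0.238,"rx": 0,"ry": 0,"rz": 0}
    - {"dx": 0.017,"dy": -0.158,"dz": -0.246,"rx": 0,"ry": 0,"rz": 0}
    - {"dx": 0.017,"dy": -0.153,"dz": -0.246,"rx": 0,"ry": 0,"rz": 0}
    - {"dx": 0.016,"dy": -0.145,"dz": -0.254,"rx": 0,"ry": 0,"rz": 0}
    - {"dx": 0.015,"dy": -0.14,"dz": -0.254,"rx": 0,"ry": 0,"rz": 0}
    - {"dx": 0.014,"dy": -0.132,"dz": -0.26,"rx": 0,"ry": 0,"rz": 0}
    - {"dx": 0.014,"dy": -0.127,"dz": -0.26,"rx": 0,"ry": 0,"rz": 0}
    - {"dx": 0.013,"dy": -0.119,"dz": -0.267,"rx": 0,"ry": 0,"rz": 0}
    - {"dx": 0.012,"dy": -0.113,"dz": -0.267,"rx": 0,"ry": 0,"rz": 0}

```text
t: 19.3
tcp_pos: [0.5227, -0.1352, 0.2378]
tool_rot: [-0.055, 0.998, -0.001, 0.001]
force: [1.6, -5.4, 0.5]
finger_gap: 0.168
gripper_force: 40.5
```

Call:
move_arm:
  targets:
    - {"dx": 0.011,"dy": -0.105,"dz": -0.273,"rx": 0,"ry": 0,"rz": 0}
    - {"dx": 0.011,"dy": -0.099,"dz": -0.273,"rx": 0,"ry": 0,"rz": 0}
    - {"dx": 0.01,"dy": -0.091,"dz": -0.277,"rx": 0,"ry": 0,"rz": 0}
    - {"dx": 0.009,"dy": -0.084,"dz": -0.278,"rx": 0,"ry": 0,"rz": 0}
    - {"dx": 0.008,"dy": -0.076,"dz": -0.282,"rx": 0,"ry": 0,"rz": 0}
    - {"dx": 0.008,"dy": -0.07,"dz": -0.282,"rx": 0,"ry": 0,"rz": 0}
    - {"dx": 0.004,"dy": -0.03,"dz": -0.143,"rx": 0,"ry": 0,"rz": 0}
    - {"dx": 0.003,"dy": -0.031,"dz": -0.142,"rx": 0,"ry": 0,"rz": 0}
    - {"dx": 0.003,"dy": -0.028,"dz": -0.143,"rx": 0,"ry": 0,"rz": 0}
    - {"dx": 0.003,"dy": -0.028,"dz": -0.143,"rx": 0,"ry": 0,"rz": 0}

```text
t: 20.55
tcp_pos: [0.5245, -0.1507, 0.1817]
tool_rot: [-0.055, 0.998, -0.0, 0.001]
force: [2.1, -5.7, -1.1]
finger_gap: 0.168
gripper_force: 41.9
```

Call:
move_arm:
  targets:
    - {"dx": 0.001,"dy": -0.01,"dz": -0.072,"rx": 0,"ry": 0,"rz": 0}
    - {"dx": 0.001,"dy": -0.01,"dz": -0.072,"rx": 0,"ry": 0,"rz": 0}
    - {"dx": 0.001,"dy": -0.01,"dz": -0.072,"rx": 0,"ry": 0,"rz": 0}
    - {"dx": 0.001,"dy": 0,"dz": -0.072,"rx": 0,"ry": 0,"rz": 0}
    - {"dx": 0.001,"dy": 0,"dz": -0.072,"rx": 0,"ry": 0,"rz": 0}
    - {"dx": 0.001,"dy": 0,"dz": -0.072,"rx": 0,"ry": 0,"rz": 0}
    - {"dx": 0.001,"dy": 0,"dz": -0.072,"rx": 0,"ry": 0,"rz": 0}
    - {"dx": 0.001,"dy": 0,"dz": -0.072,"rx": 0,"ry": 0,"rz": 0}
    - {"dx": 0,"dy": 0,"dz": 0,"rx": 0,"ry": 0,"rz": 0}
    - {"dx": 0,"dy": 0,"dz": 0,"rx": 0,"ry": 0,"rz": 0}

```text
t: 21.8
tcp_pos: [0.5247, -0.1527, 0.1675]
tool_rot: [-0.055, 0.998, -0.001, 0.001]
force: [0.4, -8.7, -1.6]
finger_gap: 0.171
gripper_force: 42.2
```

Call:
move_arm:
  targets:
    - {"dx": 0,"dy": -0.02,"dz": -0.03,"rx": 0,"ry": 0,"rz": 0}
    - {"dx": 0,"dy": -0.02,"dz": -0.03,"rx": 0,"ry": 0,"rz": 0}
    - {"dx": 0,"dy": 0,"dz": 0,"rx": 0,"ry": 0,"rz": 0}
    - {"dx": 0,"dy": 0,"dz": 0,"rx": 0,"ry": 0,"rz": 0}
    - {"dx": 0,"dy": 0,"dz": 0,"rx": 0,"ry": 0,"rz": 0}
    - {"dx": 0,"dy": 0,"dz": 0,"rx": 0,"ry": 0,"rz": 0}
    - {"dx": 0,"dy": 0,"dz": 0,"rx": 0,"ry": 0,"rz": 0}
    - {"dx": 0,"dy": 0,"dz": 0,"rx": 0,"ry": 0,"rz": 0}
    - {"dx": 0,"dy": 0,"dz": 0,"rx": 0,"ry": 0,"rz": 0}
    - {"dx": 0,"dy": 0,"dz": 0,"rx": 0,"ry": 0,"rz": 0}

```text
t: 23.05
tcp_pos: [0.5248, -0.1527, 0.1674]
tool_rot: [-0.055, 0.998, -0.001, 0.001]
force: [-0.9, -5.4, 8.1]
finger_gap: 0.167
gripper_force: 43.1
```

The upward force (8 N) with no further descent means the pan is on its rest. I'll release and rise.

Call:
move_arm:
  targets:
    - {"dx": 0,"dy": 0,"dz": 0,"rx": 0,"ry": 0,"rz": 0}
    - {"dx": 0,"dy": 0,"dz": 0,"rx": 0,"ry": 0,"rz": 0}
    - {"dx": 0,"dy": 0,"dz": 0,"rx": 0,"ry": 0,"rz": 0}
    - {"dx": 0,"dy": 0,"dz": 0,"rx": 0,"ry": 0,"rz": 0}
    - {"dx": 0,"dy": 0,"dz": 0,"rx": 0,"ry": 0,"rz": 0}
    - {"dx": 0,"dy": 0,"dz": 0.4,"rx": 0,"ry": 0,"rz": 0}
    - {"dx": 0,"dy": 0,"dz": 0.6,"rx": 0,"ry": 0,"rz": 0}
    - {"dx": 0,"dy": 0,"dz": 0.8,"rx": 0,"ry": 0,"rz": 0}
    - {"dx": 0,"dy": 0,"dz": 1,"rx": 0,"ry": 0,"rz": 0}
    - {"dx": 0,"dy": 0,"dz": 1,"rx": 0,"ry": 0,"rz": 0}
  claw: 48

```text
t: 24.3
tcp_pos: [0.5243, -0.1522, 0.2619]
tool_rot: [-0.055, 0.998, -0.0, 0.001]
force: [0.6, 0.1, -0.7]
finger_gap: 0.481
gripper_force: 0.0
```

Call:
move_arm:
  targets:
    - {"dx": 0,"dy": -0.6,"dz": 0.6,"rx": 0,"ry": 0,"rz": 0}
    - {"dx": 0,"dy": -0.6,"dz": 0.6,"rx": 0,"ry": 0,"rz": 0}
    - {"dx": 0,"dy": -0.6,"dz": 0.3,"rx": 0,"ry": 0,"rz": 0}
    - {"dx": 0,"dy": -0.6,"dz": 0,"rx": 0,"ry": 0,"rz": 0}
    - {"dx": 0,"dy": -0.6,"dz": 0,"rx": 0,"ry": 0,"rz": 0}
    - {"dx": 0,"dy": -0.3,"dz": 0,"rx": 0,"ry": 0,"rz": 0}
    - {"dx": 0,"dy": 0,"dz": 0,"rx": 0,"ry": 0,"rz": 0}
    - {"dx": 0,"dy": 0,"dz": 0,"rx": 0,"ry": 0,"rz": 0}
    - {"dx": 0,"dy": 0,"dz": 0,"rx": 0,"ry": 0,"rz": 0}
    - {"dx": 0,"dy": 0,"dz": 0,"rx": 0,"ry": 0,"rz": 0}

```text
t: 25.55
tcp_pos: [0.5242, -0.2342, 0.2974]
tool_rot: [-0.055, 0.998, 0.0, -0.0]
force: [-0.4, 0.4, 0.0]
finger_gap: 0.481
gripper_force: 0.0
```

Run:
```python
from h import *
import cv2
st()
a=cams.snapshot("scene")[90:300,180:460];b=cams.snapshot("top")[130:340,100:380]
a=cv2.resize(a,(400,300),interpolation=cv2.INTER_CUBIC);b=cv2.resize(b,(400,300),interpolation=cv2.INTER_CUBIC)
cv2.imwrite("pics/s6.png",np.hstack([a,b])[:,:,::-1])
```

```text
25.55 [ 0.5242 -0.2342  0.2974] [-0.615  0.388  1.481  0.     1.272 -2.297] yaw_y 96.35 zax [-0.  0. -1.] [-0.44  0.37  0.03] 0.4812571004395344 0.0
```

View pics/s6.png

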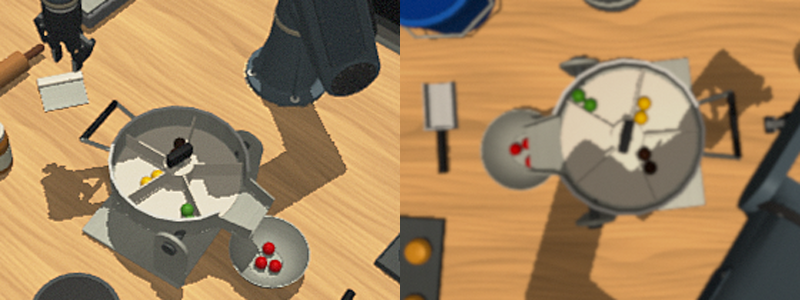

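The pan is level on its rest and the three reds are in the bowl at about (268,258). The other sweets are still in their compartments and the arm is clear.

```bash
python3 -c "
from station import order
print(order.sign_off())"
```

```text
the job is handed in; nothing more can be done
None
```

The job is handed in: all three reds, and only the reds, are in the bowl, the pan is back on its rest and released, and nothing else on the bench looked disturbed in the last pictures (about 26 s of the 61 s used).

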